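# Knock home the lock pins of a shelf frame

## Robot

A 7-joint arm with a two-finger parallel gripper is mounted at the origin on the work surface. World frame = base frame: x ahead of the robot, y to its left, z up, the work surface at z = 0. Lengths are in mm, angles in rad, forces in N, time in s.
With the tool pointing down it reaches from about 425 to 825 mm from the base axis. Payload 3.6 kg.
Tool frame: the origin (TCP) lies midway between the tips of the shut fingers; the grasp point (between the pads) lies 19 mm behind it; x points along the fingers, y is the direction in which the jaws open and shut, and the axes are right-handed (so a half turn about x gives the same grasp; the last joint's range is limited). The gripper opens to 85 mm and grips with 20 to 120 N. Pads are 22 mm wide; open, the fingers measure 114 mm over their backs; the gripper's body (76 mm by 85 mm) begins 54 mm behind the grasp point. The pads swing forward as they close: fully open they stand 13 mm farther back than shut.
Start: joints at [1.264, 0.615, -0.013, 1.423, 0.008, 1.103, -0.04], TCP at [179.519, -624.689, 231.297] pointing down, gripper open.
Joint ranges: [-3.12, 3.12], [-0.3, 2.06], [-1.34, 1.32], [0.26, 2.42], [-1.36, 4.5], [0.01, 1.98], [-2.84, 2.84]. Speed limits (rad/s): [2.79, 2.79, 3.14, 3.14, 3.14, 3.14, 3.14].

## Interface

Orientations are given as a unit quaternion [w, x, y, z].
In Python, from rig import sense, get_image, calibration, finish_job, search_frame, tip_of gives the robot as it stands.
- The arm moves only by the tool move_arm, never from a script. Its argument "motion" is a list that holds one entry, the list of rows, each a list of 7 numbers: the closure, from 0 (fully open) to 1 (shut), then the shift along the tool's x, y, z in cm, then the turn, a rotation vector about the tool's x, y, z in rad. In form: [[[claw, dx, dy, dz, rx, ry, rz], ...]]. A call has 1 to 12 rows; each row is the pose to reach, as a shift and turn from the pose measured when the call began, along the tool's axes at that moment; what a row does not reach only later rows make up. A row lasts 1/12 s, in which the tool goes at most 41.7 mm and 7.16 degrees, less where a joint would pass 70% of its speed; a pose out of reach is approached as far as the arm can. A call with a gripper value outside its range is refused whole. The fingers move at their own pace and stop on an object; "grip_force" is the grip in N (left out, the last holds). Time passes only in rows, so rows that repeat a pose let the fingers close. It gives the time, the measured TCP pose, the force and the opening at its end, in the units of the state.
- sense(): the state, without advancing time (a new reading comes with each control period).
- get_image(name): name is "side" or "top" or "wrist"; returns (picture, depth): 384x512x3 uint8, red, green, blue; 384x512 float32, mm along the optical axis (not along the pixel's ray), 0 where there is no reading.
- calibration(name): a dict with "vfov" (degrees; the focal length in pixels is half the picture's height over the tangent of half this angle, whatever the lens; pixels are square), "cx", "cy" (the principal point, pixels), "k1" (the pictures are not rectified: a ray, as slopes to the right and down, at radius r is drawn at 1 + k1 r^2 times it, then the intrinsics apply), "world_to_cam" (4x4, takes a point from world to camera coordinates). Camera axes: x right, y down, z forward; pixel columns grow to the right and rows downward; lengths in mm; the calibration is good to about 2 mm. A picture is of the moment at which its call begins: read the wrist's pose just before it. calibration takes no time and is no camera call; for the wrist camera it gives the pose at the moment of the call.
- finish_job(): hands the job in, once; it reports no verdict.
Trained networks look in the newest picture that a camera, given by its name, has taken for a name from the list of things; names that differ only in an ending like _2 or _b are one class to them, and where a whole thing is asked for, a point or a joint stands for the part that bears it (a point fixed in the world has none). Each returns a list of dicts, best first, with "p" (0 to 1); they miss things now and then, are a little off and sometimes report something else, mostly with a low value. They report only what shows in the picture. A call takes as long as a camera call. They do not tell look-alikes from the thing itself.
- search_frame(camera, label): "centre" ([x, y, z] in mm, in world coordinates, good to about 4 mm: the middle of the surface that is visible of it).
- tip_of(camera, label): "centre" ([x, y, z] in mm, in world coordinates, good to about 4 mm: a listed point, or the origin of a listed thing).
The state is a dict: "time": time; "joint_positions": joint angles; "qd": joint speeds; "joint_efforts": joint torques, N m; "ee_pos": TCP position; "eef_rot": TCP orientation; "ft_force": force on the tool from outside, world axes, zero at the start; "moment": the same for the moment, N m; "grip_width": finger opening in mm.
Only numpy, scipy, OpenCV 4.12 (cv2) and the standard library are available. Lean on these libraries where they do the work, as an engineer would, in place of code of your own. Each camera call takes 0.05 s, during which the arm holds its last target.

## Task

Take the mallet and knock both orange lock pins of the white shelf frame fully down; drive them with the mallet only, not with the gripper. Then set the mallet back on the green mat, standing on its head as it was (do not drop it), and let go. Leave the jar, the tray and the carton where they are.

Things in the scene. Friction and masses are not known exactly. Their poses are not given: they have to be found in the camera images.
- frame: Base section of white slotted shelving, bolted to the bench: two square post stubs 36 x 36 mm, 180 mm apart along the frame's y axis, joined by a beam; on each post a steel bracket 44 x 44 mm whose top is 114 mm above the bench. Nothing on it is higher than the pins. Origin: on the bench, midway between the posts; x across the frame, y along it, z up. Overall 70 x 236 mm.
- pin_left_top (a point): Centre of the top face of the orange lock pin on the post at the frame's +y end. The pin's cap is a disc 30 mm across and 10 mm thick on a 12 mm shank; it moves with the pin: 144 mm above the bench when the pin is all the way up, 124 mm when it is home.
- pin_left (a joint): How far that pin is pressed down, in m: 0 all the way up, 0.020 home (underside of the cap flush on the steel bracket). It starts partly up (0 to 0.007). A stiff spring-and-friction fit: it takes about 8 N of downward force to start and 11 N near the bottom, and stays where it is left.
- pin_right_top (a point): Same as pin_left_top, for the pin on the post at the frame's -y end.
- pin_right (a joint): Same as joint pin_left, for the pin on the post at the frame's -y end.
- mallet: Rubber mallet, 0.36 to 0.56 kg, standing on one striking face on the mat. Head: upright black cylinder 56 mm across, 88 mm high, grey band. Handle: level wooden bar 24 mm wide, 30 mm high, along the mallet's -x, from the head's side to 177 mm from its axis, roughly towards the robot; centre line 44 mm above the lower face. Origin: centre of the lower striking face; z up along the head's axis.
- mallet_center (a point): Centre of the mallet's head, on its axis, 44 mm above the lower striking face and level with the handle's centre line. The weight is mostly in the head: the mallet balances about 10 to 15 mm from this point on the handle side.
- mat: Thin green mat fixed to the bench, 200 x 200 mm and 4 mm thick. Origin: centre of its underside, on the bench; z up.
- jar: Bystander: small closed jar, 44 mm across, 70 mm high, standing between the frame and the mat. Origin: centre of its underside.
- tray: Bystander: white divided parts tray 90 x 120 x 30 mm on the far side of the bench. Origin: centre of its underside.
- carton: Bystander: closed cardboard carton 80 x 100 x 65 mm on the far side of the bench. Origin: centre of its underside.
Things that resemble listed ones, but are neither listed nor needed, are in the scene too. Of the things that look like the frame, take the one that is farthest to the robot's right at the start.

How it is judged (in metres and radians):
On the way, in this order (a step that is already met when the one before it is completed fails the run):
1. the mallet is picked up off the mat (z of mallet_center in the frame of mat above 0.075 m and contact force between the fingers and mallet above 1 N), for 0.1 s.
2. both lock pins are driven home (within 3 mm of fully down) and stay there (value of joint each of pin_left, pin_right above 0.017 m), for 0.2 s.
At the end, for the whole second after the job is handed in: Both pins are pressed to at least 17 mm of their 20 mm; the mallet stands at rest and released on the mat on a striking face, its head's axis within 0.12 rad of vertical and its head's centre within 85 mm of the mat's centre along each of the mat's sides (all of step 2 and x of mallet_center in the frame of mat between -0.085 and 0.085 m and y of mallet_center in the frame of mat between -0.085 and 0.085 m and z of mallet_center in the frame of mat between 0.043 and 0.053 m and angle between the z axis of mallet and the z axis of mat, either way round below 0.12 rad and linear speed of mallet below 0.02 m/s and contact force between the fingers and mallet below 0.1 N); the robot touches nothing.
It fails at once if the robot touches a lock pin with its own gripper or arm instead of the mallet (contact force between any of the fingers, the arm and pin_left above 1 N or contact force between any of the fingers, the arm and pin_right above 1 N).
It fails at once if the mallet is dropped or thrown (faster than 0.5 m/s out of the fingers' hold) (contact force between the fingers and mallet below 0.05 N and linear speed of mallet above 0.5 m/s).
It fails at once if the jar is moved more than 20 mm (distance of jar from where it was at the start of the episode above 0.02 m).
It fails at once if the tray is moved more than 20 mm (distance of tray from where it was at the start of the episode above 0.02 m).
It fails at once if the carton is moved more than 20 mm (distance of carton from where it was at the start of the episode above 0.02 m).
It also fails if it takes over 48 s, if anything falls off the work surface, if the arm or the gripper's body presses on something with over 40 N, if the wrist force passes 120 N, or if a joint passes its speed limit or range.

## Working session

There is one attempt and no reset: what is moved stays moved. The work goes in short steps, Python scripts to look and compute and a tool call to move; the robot and the scene stay as the last step left them, time stands still between calls to the robot, and variables do not carry over. Pictures are saved under pics/ and viewed, and the job is handed in when it is done.

Besides the shell and the picture viewer there is one more tool, called after ">>>" as a command line: name --argument value ..., lists and objects as JSON in quotes. move_arm: Moves the arm, as the interface text tells. Its arguments: {"type":"object","properties":{"motion":{"type":"array","items":{"type":"array","items":{"type":"array","items":{"type":"number"}}}},"grip_force":{"type":"number"}},"required":["motion"]}

```bash
mkdir -p pics; ls; cat > h.py <<'E'
import numpy as np, cv2
from rig import *
def save(n,f):
    im,d=get_image(n); cv2.imwrite('pics/'+f+'.png',im[:,:,::-1]); np.savez('pics/'+f+'.npz',im=im,d=d); return im,d
def K(c):
    f=192/np.tan(np.radians(c['vfov'])/2); return f
def unproj(c,u,v,d):
    f=K(c); x=(np.asarray(u)-c['cx'])/f; y=(np.asarray(v)-c['cy'])/f
    r=np.hypot(x,y); s=r.copy()
    for _ in range(20): s=r/(1+c['k1']*s*s)
    k=np.where(r>0,s/np.maximum(r,1e-9),1)
    P=np.stack([x*k*d,y*k*d,d*np.ones_like(x)],-1)
    M=np.linalg.inv(np.array(c['world_to_cam'])); return P@M[:3,:3].T+M[:3,3]
E
python3 - <<'E'
from h import *
s=sense();print({k:np.round(v,3) for k,v in s.items()})
for n in ['side','top','wrist']:
    save(n,n+'0')
    for l in ['frame','mallet','mat','jar','tray','carton','pin_left']:
        for r in search_frame(n,l)[:4]: print(n,l,round(r['p'],2),np.round(r['centre']))
    for l in ['pin_left_top','pin_right_top','mallet_center','frame','mat','mallet','jar']:
        for r in tip_of(n,l)[:4]: print('tip',n,l,round(r['p'],2),np.round(r['centre']))
E
```

```text
pics
{'time': np.float64(0.0), 'joint_positions': array([ 1.265,  0.616, -0.013,  1.425,  0.008,  1.103, -0.04 ]), 'qd': array([ 0.   , -0.001,  0.   ,  0.001, -0.001, -0.001, -0.   ]), 'joint_efforts': array([-0.0000e+00, -4.6922e+01,  2.5900e-01, -1.7104e+01,  1.0000e-02,
        1.0000e-02,  0.0000e+00]), 'ee_pos': array([ 179.265, -623.979,  230.113]), 'eef_rot': array([-0.098, -0.7  , -0.1  ,  0.7  ]), 'ft_force': array([ 0.134,  0.402, -0.088]), 'moment': array([ 0.011,  0.04 , -0.048]), 'grip_width': np.float64(85.287)}
side frame 0.92 [ 516. -143.   75.]
side frame 0.56 [221. 366.  91.]
side mallet 0.65 [490. 176.  64.]
side mat 0.84 [486. 230.   0.]
side jar 0.62 [670.  16.  42.]
side tray 0.62 [ 765. -116.   24.]
side carton 0.92 [763. 162.  59.]
side carton 0.17 [ 460. -254.  139.]
side pin_left 0.44 [249. 373. 144.]
side pin_left 0.42 [545. -96. 145.]
tip side pin_left_top 0.65 [547. -99. 141.]
tip side pin_left_top 0.49 [ 765. -123.    2.]
tip side pin_left_top 0.45 [246. 372. 142.]
tip side pin_right_top 0.63 [159. 215. 146.]
tip side pin_right_top 0.53 [ 461. -260.  14
[... 229 characters left out ...]
 0.87 [ 501. -185.   98.]
top mallet 0.81 [478. 153.  64.]
top mat 0.82 [494. 207.   6.]
top jar 0.84 [669.  -5.  70.]
top jar 0.41 [ 460. -259.  146.]
top jar 0.41 [760. 132.  69.]
top tray 0.84 [ 769. -122.   12.]
top tray 0.72 [ 498. -184.   97.]
top carton 0.77 [756. 136.  67.]
top pin_left 0.68 [ 772. -124.   13.]
top pin_left 0.52 [246. 370. 144.]
top pin_left 0.4 [549. -99. 142.]
tip top pin_left_top 0.4 [549. -99. 142.]
tip top pin_left_top 0.33 [ 460. -253.  140.]
tip top mallet_center 0.8 [516. 182.  50.]
tip top frame 0.95 [203. 291.  -2.]
tip top frame 0.56 [ 501. -180.    2.]
tip top mat 0.64 [499. 196.  -1.]
tip top mallet 0.85 [517. 179.   4.]
tip top jar 0.48 [676.  -3.   1.]
```

View images.

View pics/top0.png

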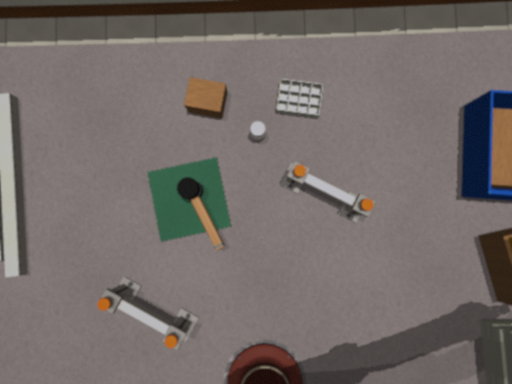

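View pics/side0.png

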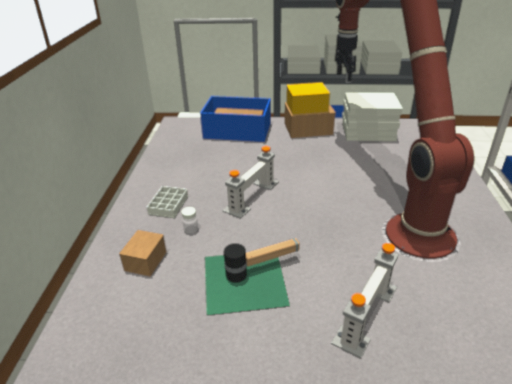

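The top picture shows the mallet head at (190,188) with its handle running to (220,246) on the mat. The right-hand frame has pins at (300,171) and (366,205), and the jar is at (258,130). I'll measure these with the depth image.

```bash
cat > m.py <<'E'
from h import *
def blobs(f,n):
    z=np.load('pics/'+f+'.npz'); im,d=z['im'],z['d']; c=calibration(n)
    hsv=cv2.cvtColor(im,cv2.COLOR_RGB2HSV); v,u=np.mgrid[:384,:512]
    P=unproj(c,u.astype(float),v.astype(float),d)
    return im,hsv,P,d
E
python3 - <<'E'
from m import *
for n in ['top','side']:
    im,hsv,P,d=blobs(n+'0',n)
    m=((hsv[...,0]>5)&(hsv[...,0]<16)&(hsv[...,1]>215)&(P[...,2]>115)&(P[...,2]<160)).astype(np.uint8)
    k,l,st,ce=cv2.connectedComponentsWithStats(m)
    for i in range(1,k):
        if st[i,4]>15:
            q=P[l==i]; print(n,'pin',ce[i].round(1),st[i,4],q.mean(0).round(1),np.median(q[:,2]).round(1), (q.min(0)).round(),(q.max(0)).round())
    reg=(P[...,0]>350)&(P[...,0]<620)&(P[...,1]>80)&(P[...,1]<320)
    h=reg&(P[...,2]>80)&(P[...,2]<110); print(n,'head',h.sum(),P[h].mean(0).round(1),np.ptp(P[h],axis=0).round(),np.median(P[h][:,2]))
    g=reg&(P[...,2]>52)&(P[...,2]<72)&(hsv[...,1]>90)&(hsv[...,0]<25)
    q=P[g]; print('handle',g.sum(),q.mean(0).round(1),np.median(q[:,2]).round(1))
    mu=q[:,:2].mean(0);w=np.linalg.svd(q[:,:2]-mu)[2][0]; print('dir',w,'end proj',((q[:,:2]-mu)@w).min(),((q[:,:2]-mu)@w).max())
    gm=reg&(hsv[...,0]>60)&(hsv[...,0]<90)&(hsv[...,1]>80)&(P[...,2]<15)
    pts=P[gm][:,:2].astype(np.float32); print('mat',cv2.minAreaRect(pts),np.median(P[gm][:,2]))
im,hsv,P,d=blobs('top0','top')
j=(np.hypot(P[...,0]-675,P[...,1]+3)<60)&(P[...,2]>60)&(P[...,2]<85); print('jar',P[j].mean(0),np.ptp(P[j],axis=0))
E
```

```text
top pin [103.3 303.7] 43 [245.  369.2 143.3] 143.5 [235. 355. 139.] [256. 378. 147.]
top head 377 [517.3 179.4  91.3] [54. 55. 17.] 91.4087468930868
handle 500 [431.6 137.5  62.3] 62.5
dir [-0.90203082 -0.43167164] end proj -70.240542440618 79.37636650227796
mat ((495.2480163574219, 194.79443359375), (194.60470581054688, 194.93714904785156), 10.400409698486328) 3.622411645168711
side head 354 [516.3 189.9  92. ] [56. 57. 17.] 93.24409868457514
handle 447 [430.3 147.8  62.2] 63.7
dir [0.8964226  0.44320031] end proj -69.1421962019433 67.09989646015318
mat ((493.9975891113281, 199.63803100585938), (195.9207763671875, 201.37806701660156), 10.567072868347168) 5.481592110674455
jar [671.34682264  -3.61957404  69.52452142] [38.95833151 37.49980967 13.3569037 ]
```

```bash
python3 - <<'E'
from m import *
for n in ['top','side']:
    im,hsv,P,d=blobs(n+'0',n)
    m=((hsv[...,0]>3)&(hsv[...,0]<20)&(hsv[...,1]>170)&(P[...,2]>118)&(P[...,2]<165)&(P[...,0]>350)).astype(np.uint8)
    k,l,st,ce=cv2.connectedComponentsWithStats(m)
    for i in range(1,k):
        if st[i,4]>15:
            q=P[l==i]; print(n,'pin',ce[i].round(1),st[i,4],q.mean(0).round(1),np.median(q[:,2]).round(1), (q.min(0)).round(),(q.max(0)).round(), cv2.minEnclosingCircle(q[:,:2].astype(np.float32)))
    br=(P[...,2]>108)&(P[...,2]<119)&(P[...,0]>350)&(P[...,1]<0)&(P[...,1]>-330); print(br.sum(), np.median(P[br],axis=0))
s=sense(); c=calibration('wrist'); M=np.linalg.inv(c['world_to_cam']); print(M.round(3), s['ee_pos'], c['vfov'])
E
```

```text
top pin [299.1 170.6] 90 [544.9 -99.7 142.3] 142.3 [ 534. -112.  135.] [556. -88. 147.] ((545.313232421875, -99.77240753173828), 12.679095268249512)
top pin [366.4 204.4] 99 [ 459.1 -257.   139.5] 139.7 [ 448. -271.  133.] [ 472. -244.  143.] ((460.28424072265625, -257.1972351074219), 13.632076263427734)
391 [ 486.11070136 -232.35767825  114.25312887]
side pin [265.5 148.7] 30 [ 459.1 -249.5  139.9] 140.3 [ 448. -263.  134.] [ 471. -240.  145.] ((458.6826171875, -251.6779327392578), 13.036396026611328)
side pin [233.8 173.2] 42 [545.3 -92.5 143. ] 143.1 [ 533. -106.  137.] [557. -82. 146.] ((545.4415283203125, -95.16834259033203), 13.307413101196289)
250 [ 525.8267508  -106.59711186  115.35396072]
[[ 2.75000e-01 -9.21000e-01 -2.77000e-01  2.50055e+02]
 [-9.61000e-01 -2.64000e-01 -7.80000e-02 -6.05484e+02]
 [-1.00000e-03  2.88000e-01 -9.58000e-01  3.73265e+02]
 [ 0.00000e+00  0.00000e+00  0.00000e+00  1.00000e+00]] [ 179.50288371 -624.70388455  231.31331261] 66.09884916005853
```

View pics/wrist0.png

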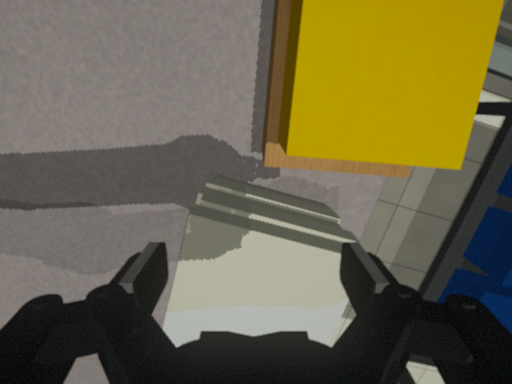

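```bash
cat > t.py <<'E'
from h import *
from scipy.spatial.transform import Rotation as R
def rot(q): return R.from_quat([q[1],q[2],q[3],q[0]])
def goal(yaw): # tool x down, tool y at yaw (deg) 
    y=np.array([np.cos(np.radians(yaw)),np.sin(np.radians(yaw)),0]); x=np.array([0,0,-1.]); return R.from_matrix(np.stack([x,y,np.cross(x,y)],1))
def to(p,g):
    s=sense(); r=rot(s['eef_rot']); print('shift cm',(r.inv().apply(np.array(p)-s['ee_pos'])/10).round(2),'rotvec',(r.inv()*g).as_rotvec().round(3), 't',s['time'])
def show():
    s=sense(); r=rot(s['eef_rot']); print(s['ee_pos'].round(1),'q',s['joint_positions'].round(2),'F',s['ft_force'].round(1),'M',s['moment'].round(2),'w',s['grip_width'].round(1),'t',s['time'].round(2)); print(r.as_matrix().round(3))
E
python3 - <<'E'
from t import *
show(); g=goal(-64.1)
to([440,-180,240],g); to([467.5,156,140],g)
E
```

```text
Traceback (most recent call last):
  File "t.py", line 9, in show
    s=sense(); r=rot(s['eef_rot']); print(s['ee_pos'].round(1),'q',s['joint_positions'].round(2),'F',s['ft_force'].round(1),'M',s['moment'].round(2),'w',s['grip_width'].round(1),'t',s['time'].round(2)); print(r.as_matrix().round(3))
                                                                                                                                                         ^^^^^^^^^^^^^^^^^^^^^
AttributeError: 'float' object has no attribute 'round'
```

```bash
sed -i "s/s\['grip_width'\].round(1)/round(s['grip_width'],1)/;s/s\['time'\].round(2)/round(s['time'],2)/" t.py
python3 - <<'E'
from t import *
show(); g=goal(-64.1)
to([440,-180,240],g); to([467.5,156,140],g)
E
```

```text
[ 179.5 -624.7  231.3] q [ 1.26  0.61 -0.01  1.42  0.01  1.1  -0.04] F [0.4 0.2 0.5] M [0.07 0.01 0.02] w 85.3 t 2.25
[[ 0.     0.276 -0.961]
 [ 0.    -0.961 -0.276]
 [-1.    -0.    -0.   ]]
shift cm [ -0.87 -35.55 -37.32] rotvec [-0.172 -0.     0.   ] t 2.25
shift cm [  9.13 -67.08 -49.24] rotvec [-0.172 -0.     0.   ] t 2.25
```

>>> move_arm --motion '[[[0, -1.5, -10, -12, -0.05, 0, 0], [0, -1.5, -18, -19, -0.1, 0, 0], [0, -1.5, -27, -28, -0.17, 0, 0], [0, -1.5, -35.5, -37.3, -0.17, 0, 0], [0, -1.5, -35.5, -37.3, -0.17, 0, 0], [0, -1.5, -35.5, -37.3, -0.17, 0, 0], [0, -1.5, -35.5, -37.3, -0.17, 0, 0], [0, -1.5, -35.5, -37.3, -0.17, 0, 0], [0, -1.5, -35.5, -37.3, -0.17, 0, 0], [0, -1.5, -35.5, -37.3, -0.17, 0, 0], [0, -1.5, -35.5, -37.3, -0.17, 0, 0], [0, -1.5, -35.5, -37.3, -0.17, 0, 0]]]'

```text
time: 3.25
ee_pos: [433.0, -192.0, 246.5]
eef_rot: [0.158, 0.69, 0.157, -0.689]
ft_force: [0.8, -1.4, -0.3]
grip_width: 85.1
```

```bash
python3 - <<'E'
from t import *
show(); g=goal(-64.1)
to([467.5,156,150],g)
E
```

```text
[ 433.  -192.   246.5] q [ 0.49  0.33 -0.16  1.89  0.07  0.93 -0.82] F [ 0.8 -1.4 -0.3] M [-0.01 -0.1  -0.04] w 85.1 t 3.25
[[ 0.001  0.435 -0.901]
 [-0.001 -0.901 -0.435]
 [-1.     0.001 -0.001]]
shift cm [  9.64 -29.85 -18.22] rotvec [-0.002 -0.001 -0.001] t 3.25
```

>>> move_arm --motion '[[[0, 0, -8, -5, 0, 0, 0], [0, 0, -16, -10, 0, 0, 0], [0, 2, -24, -15, 0, 0, 0], [0, 6, -29.9, -18.2, 0, 0, 0], [0, 9.6, -29.9, -18.2, 0, 0, 0], [0, 9.6, -29.9, -18.2, 0, 0, 0], [0, 9.6, -29.9, -18.2, 0, 0, 0], [0, 9.6, -29.9, -18.2, 0, 0, 0], [0, 9.6, -29.9, -18.2, 0, 0, 0], [0, 9.6, -29.9, -18.2, 0, 0, 0], [0, 9.6, -29.9, -18.2, 0, 0, 0], [0, 9.6, -29.9, -18.2, 0, 0, 0]]]'

```text
time: 4.25
ee_pos: [467.3, 155.6, 150.4]
eef_rot: [0.158, 0.69, 0.157, -0.689]
ft_force: [0.4, -0.2, 0.4]
grip_width: 85.7
```

```bash
python3 - <<'E'
from t import *
from m import blobs
show(); c=calibration('wrist'); save('wrist','wrist1')
im,hsv,P,d=blobs('wrist1','wrist')
reg=(P[...,0]>350)&(P[...,0]<620)&(P[...,1]>80)&(P[...,1]<320)&(d>60)
h=reg&(P[...,2]>85)&(P[...,2]<100); print('head',h.sum(),P[h].mean(0).round(1),np.ptp(P[h],axis=0).round(),cv2.minEnclosingCircle(P[h][:,:2].astype(np.float32)))
g=reg&(P[...,2]>55)&(P[...,2]<70)&(hsv[...,1]>90)&(hsv[...,0]<25)
q=P[g]; print('handle',g.sum(),q.mean(0).round(1),np.median(q[:,2]).round(1)); print(cv2.minAreaRect(q[:,:2].astype(np.float32)))
mu=q[:,:2].mean(0);w=np.linalg.svd(q[:,:2]-mu,full_matrices=False)[2][0]; print('dir',w)
E
```

```text
[467.3 155.6 150.4] q [-0.21  0.49 -0.22  1.96  0.16  0.7  -1.66] F [ 0.4 -0.2  0.4] M [-0.01  0.   -0.03] w 85.7 t 4.25
[[ 0.001  0.434 -0.901]
 [-0.002 -0.901 -0.434]
 [-1.     0.002 -0.   ]]
head 5309 [519.  181.8  91.5] [55. 56.  7.] ((518.2755737304688, 181.6611328125), 27.95320701599121)
handle 3777 [434.1 140.7  62.3] 62.4
((425.01812744140625, 136.27723693847656), (143.71572875976562, 23.526533126831055), 26.06350326538086)
dir [-0.90040053 -0.43506193]
```

View pics/wrist1.png

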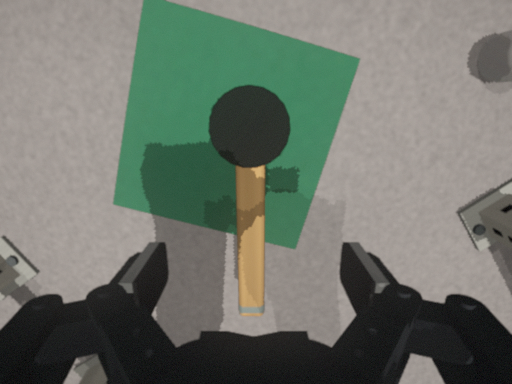

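The wrist view confirms it: the head is at (518,182) with a radius of 28 mm, and the handle lies along the tool's z axis. Next I descend and grip 55 mm from the head axis.

>>> move_arm --motion '[[[0, 3, -0.13, -0.2, 0, 0, 0], [0, 6, -0.13, -0.2, 0, 0, 0], [0, 8.5, -0.13, -0.2, 0, 0, 0], [0, 10.5, -0.13, -0.2, 0, 0, 0], [0, 11.7, -0.13, -0.2, 0, 0, 0], [0, 12.3, -0.13, -0.2, 0, 0, 0], [0, 12.3, -0.13, -0.2, 0, 0, 0], [0, 12.3, -0.13, -0.2, 0, 0, 0]]]' --grip_force 100

```text
time: 4.97
ee_pos: [469.8, 155.7, 28.4]
eef_rot: [0.157, 0.691, 0.155, -0.689]
ft_force: [0.7, 0.0, -0.1]
grip_width: 85.7
```

>>> move_arm --motion '[[[1, 0, 0, 0, 0, 0, 0], [1, 0, 0, 0, 0, 0, 0], [1, 0, 0, 0, 0, 0, 0], [1, 0, 0, 0, 0, 0, 0], [1, 0, 0, 0, 0, 0, 0], [1, 0, 0, 0, 0, 0, 0], [1, 0, 0, 0, 0, 0, 0], [1, 0, 0, 0, 0, 0, 0], [1, 0, 0, 0, 0, 0, 0], [1, 0, 0, 0, 0, 0, 0], [1, 0, 0, 0, 0, 0, 0], [1, 0, 0, 0, 0, 0, 0]]]' --grip_force 100

```text
time: 5.97
ee_pos: [469.6, 156.4, 29.1]
eef_rot: [0.157, 0.691, 0.156, -0.689]
ft_force: [-2.2, 0.6, 5.2]
grip_width: 23.0
```

```bash
python3 - <<'E'
from t import *
show()
E
```

```text
[469.6 156.4  29.1] q [-0.27  0.7  -0.14  2.05  0.24  0.4  -1.73] F [-2.2  0.6  5.2] M [ 0.25  0.24 -0.04] w 23.0 t 5.97
[[ 0.003  0.431 -0.902]
 [-0.001 -0.902 -0.431]
 [-1.     0.002 -0.003]]
```

>>> move_arm --motion '[[[1, -1, 0, 0, 0, 0, 0], [1, -3, 0, 0, 0, 0, 0], [1, -6, 0, 0, 0, 0, 0], [1, -9, 0, 0, 0, 0, 0], [1, -12, 0, 0, 0, 0, 0], [1, -15, 0, 0, 0, 0, 0], [1, -17, 0, 0, 0, 0, 0], [1, -17.5, 0, 0, 0, 0, 0], [1, -17.5, 0, 0, 0, 0, 0], [1, -17.5, 0, 0, 0, 0, 0]]]'

```text
time: 6.8
ee_pos: [467.6, 155.8, 202.8]
eef_rot: [-0.157, -0.689, -0.156, 0.69]
ft_force: [-0.9, -0.1, -5.2]
grip_width: 23.3
```

```bash
python3 - <<'E'
from t import *
from m import blobs
show(); save('wrist','wrist2'); save('side','side2')
im,hsv,P,d=blobs('wrist2','wrist')
h=(d>60)&(P[...,2]>200)&(np.hypot(P[...,0]-518,P[...,1]-182)<45)
q=P[h]; A=np.c_[q[:,:2],np.ones(len(q))]; cf=np.linalg.lstsq(A,q[:,2],rcond=None)[0]
print('head',h.sum(),q.mean(0),np.median(q[:,2]),'slopes',cf[:2])
to([545-49.5,-99-24,200],goal(-64.1))
E
```

```text
[467.6 155.8 202.8] q [-0.19  0.42 -0.25  1.9   0.14  0.84 -1.64] F [-0.9 -0.1 -5.2] M [-0.07  0.23  0.02] w 23.3 t 6.8
[[-0.     0.431 -0.902]
 [-0.003 -0.902 -0.431]
 [-1.     0.002  0.001]]
head 35919 [511.53377488 178.29724691 267.6502329 ] 263.8480933907877 slopes [-0.29294008 -0.15094478]
shift cm [ 0.28 26.36  9.49] rotvec [-0.006  0.003 -0.002] t 6.9
```

View pics/wrist2.png

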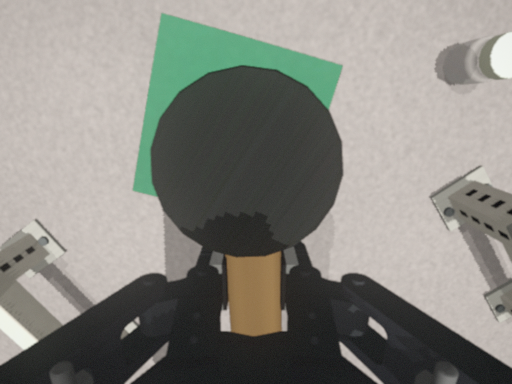

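View pics/side2.png

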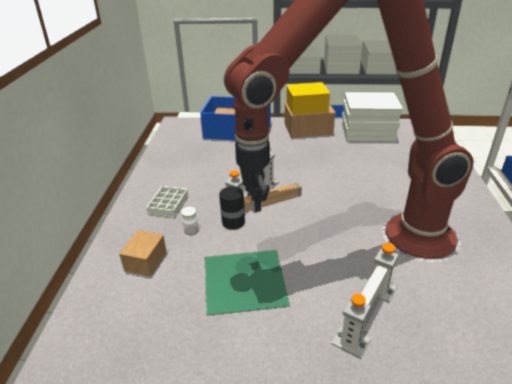

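```bash
python3 - <<'E'
from t import *
from m import blobs
im,hsv,P,d=blobs('wrist2','wrist')
h=np.zeros(d.shape,bool); v,u=np.mgrid[:384,:512]; h[((u-247)/85)**2+((v-140)/65)**2<1]=1
q=P[h]; A=np.c_[q[:,:2],np.ones(len(q))]; cf=np.linalg.lstsq(A,q[:,2],rcond=None)[0]
print('head',h.sum(),q.mean(0),np.median(q[:,2]),'slopes',cf[:2])
to([500,-120,200],goal(-64.1))
E
```

```text
head 17317 [524.15990509 183.96818391 263.96983271] 263.65980433977614 slopes [0.03066049 0.01095349]
shift cm [ 0.28 26.28  8.96] rotvec [-0.006  0.003 -0.002] t 6.9
```

>>> move_arm --motion '[[[1, 0, 2, 0.7, 0, 0, 0], [1, 0, 5, 1.7, 0, 0, 0], [1, 0, 8, 2.7, 0, 0, 0], [1, 0, 11, 3.7, 0, 0, 0], [1, 0, 14, 4.8, 0, 0, 0], [1, 0, 17, 5.8, 0, 0, 0], [1, 0, 20, 6.8, 0, 0, 0], [1, 0, 23, 7.8, 0, 0, 0], [1, 0, 25.3, 8.6, 0, 0, 0], [1, 0, 26.3, 9, 0, 0, 0], [1, 0, 26.3, 9, 0, 0, 0], [1, 0, 26.3, 9, 0, 0, 0]]]'

```text
time: 7.9
ee_pos: [498.9, -119.7, 201.4]
eef_rot: [-0.156, -0.688, -0.156, 0.691]
ft_force: [0.1, 0.4, -4.3]
grip_width: 22.9
```

```bash
python3 - <<'E'
from t import *
show(); save('side','side3'); save('top','top3')
to([500,-120,170],goal(-64.1))
a=cv2.imread('pics/side3.png')[100:250,150:350];b=cv2.imread('pics/top3.png')[100:250,220:420]
cv2.imwrite('pics/c3.png',np.vstack([cv2.resize(a,None,fx=2,fy=2),cv2.resize(b,None,fx=2,fy=2)])[:600])
E
```

```text
[ 498.9 -119.7  201.4] q [ 0.34  0.45 -0.21  1.85  0.12  0.86 -1.06] F [ 0.1  0.4 -4.3] M [-0.03  0.16  0.06] w 22.9 t 7.9
[[-0.005  0.431 -0.902]
 [-0.001 -0.902 -0.431]
 [-1.    -0.001  0.005]]
shift cm [3.2  0.23 0.02] rotvec [-0.002  0.003  0.001] t 8.0
```

View pics/c3.png

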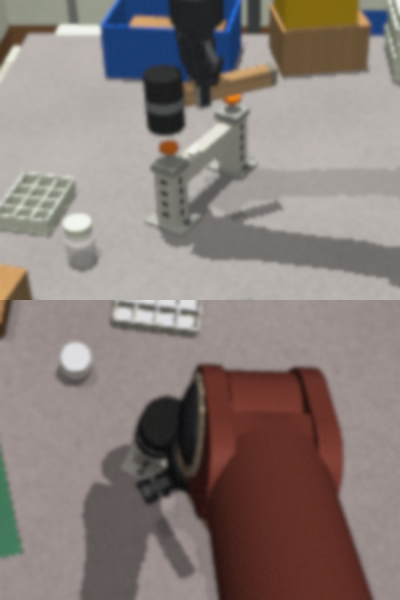

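>>> move_arm --motion '[[[1, 1.5, 0.2, 0, 0, 0, 0], [1, 3, 0.2, 0, 0, 0, 0], [1, 3.5, 0.2, 0, 0, 0, 0], [1, 4, 0.2, 0, 0, 0, 0], [1, 4.4, 0.2, 0, 0, 0, 0], [1, 4.8, 0.2, 0, 0, 0, 0], [1, 5.0, 0.2, 0, 0, 0, 0], [1, 5.2, 0.2, 0, 0, 0, 0], [1, 5.2, 0.2, 0, 0, 0, 0]]]' --grip_force 120

```text
time: 8.75
ee_pos: [499.6, -117.3, 150.8]
eef_rot: [-0.158, -0.688, -0.159, 0.69]
ft_force: [-3.6, 2.7, 2.2]
grip_width: 22.4
```

```bash
python3 - <<'E'
from t import *
show(); save('side','side4')
a=cv2.imread('pics/side4.png')[100:250,150:350]
cv2.imwrite('pics/c4.png',cv2.resize(a,None,fx=4,fy=4))
E
```

```text
[ 499.6 -117.3  150.8] q [ 0.32  0.52 -0.2   1.91  0.14  0.74 -1.08] F [-3.6  2.7  2.2] M [0.62 0.63 0.16] w 22.4 t 8.75
[[-0.004  0.437 -0.899]
 [ 0.001 -0.899 -0.437]
 [-1.    -0.003  0.003]]
```

View pics/c4.png

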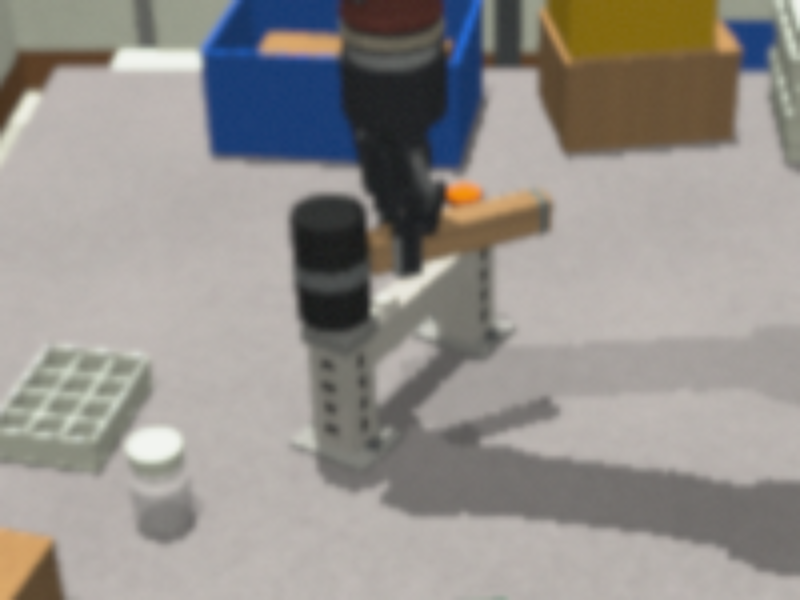

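>>> move_arm --motion '[[[1, 0.2, 0, 0, 0, 0, 0], [1, 0.3, 0, 0, 0, 0, 0], [1, 0.4, 0, 0, 0, 0, 0], [1, 0.4, 0, 0, 0, 0, 0]]]'

```text
time: 9.13
ee_pos: [500.0, -117.7, 148.9]
eef_rot: [-0.159, -0.688, -0.159, 0.69]
ft_force: [-6.5, 0.5, 11.4]
grip_width: 22.3
```

```bash
python3 - <<'E'
from t import *
show()
E
```

```text
[ 500.  -117.7  148.9] q [ 0.32  0.52 -0.2   1.91  0.15  0.73 -1.08] F [-6.5  0.5 11.4] M [0.41 1.18 0.16] w 22.3 t 9.13
[[-0.002  0.437 -0.899]
 [-0.    -0.899 -0.437]
 [-1.    -0.001  0.002]]
```

>>> move_arm --motion '[[[1, 0.3, 0, 0, 0, 0, 0], [1, 0.5, 0, 0, 0, 0, 0], [1, 0.5, 0, 0, 0, 0, 0], [1, 0.5, 0, 0, 0, 0, 0]]]'

```text
time: 9.47
ee_pos: [499.7, -117.8, 148.0]
eef_rot: [-0.159, -0.689, -0.158, 0.689]
ft_force: [-12.7, 1.0, 27.0]
grip_width: 22.5
```

```bash
python3 - <<'E'
from t import *
show(); save('side','side5')
a=cv2.imread('pics/side5.png')[100:250,150:350]
cv2.imwrite('pics/c5.png',cv2.resize(a,None,fx=4,fy=4))
E
```

```text
[ 499.7 -117.8  148. ] q [ 0.32  0.52 -0.2   1.91  0.15  0.73 -1.08] F [-12.7   1.   27. ] M [0.79 2.02 0.22] w 22.5 t 9.47
[[-0.001  0.437 -0.899]
 [-0.002 -0.899 -0.437]
 [-1.     0.002  0.002]]
```

View pics/c5.png

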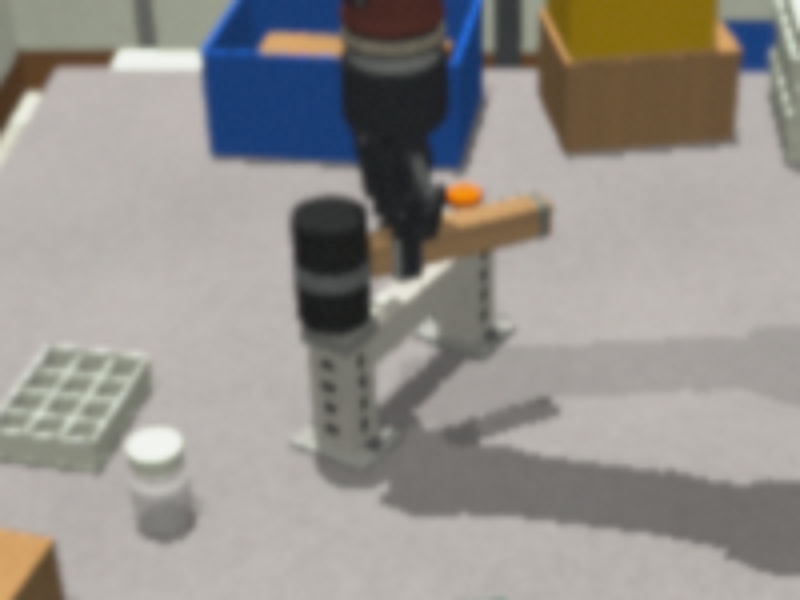

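The force rose to about 31 N with almost no travel, so the left pin is home. Next I lift and move to the right pin.

>>> move_arm --motion '[[[1, -1, 0, 0, 0, 0, 0], [1, -3, 0, 0, 0, 0, 0], [1, -5.2, 0, 0, 0, 0, 0], [1, -5.2, 1, 1.5, 0, 0, 0], [1, -5.2, 3, 4, 0, 0, 0], [1, -5.2, 5, 7, 0, 0, 0], [1, -5.2, 7, 10, 0, 0, 0], [1, -5.2, 9, 13, 0, 0, 0], [1, -5.2, 10.6, 14.6, 0, 0, 0], [1, -5.2, 10.6, 14.6, 0, 0, 0], [1, -5.2, 10.6, 14.6, 0, 0, 0], [1, -5.2, 10.6, 14.6, 0, 0, 0]]]'

```text
time: 10.52
ee_pos: [415.4, -276.5, 200.2]
eef_rot: [-0.159, -0.689, -0.158, 0.689]
ft_force: [-0.6, 0.4, -4.7]
grip_width: 22.7
```

```bash
python3 - <<'E'
from t import *
from m import blobs
show(); save('side','side6'); to([414.5,-277,200],goal(-64.1))
for f in ['side0','side6']:
    im,hsv,P,d=blobs(f,'side')
    m=(hsv[...,0]>3)&(hsv[...,0]<20)&(hsv[...,1]>170)&(np.hypot(P[...,0]-545,P[...,1]+97)<22); print(f,m.sum(),P[m].mean(0),P[m][:,2].max())
a=cv2.imread('pics/side6.png')[100:250,150:350]
cv2.imwrite('pics/c6.png',cv2.resize(a,None,fx=4,fy=4))
E
```

```text
[ 415.4 -276.5  200.2] q [ 0.68  0.43 -0.19  1.89  0.11  0.83 -0.69] F [-0.6  0.4 -4.7] M [-0.07  0.18 -0.01] w 22.7 t 10.52
[[ 0.     0.438 -0.899]
 [-0.002 -0.899 -0.438]
 [-1.     0.002  0.001]]
shift cm [0.02 0.06 0.17] rotvec [ 0.003  0.001 -0.001] t 10.5667
side0 42 [545.34776765 -92.46273452 142.99174628] 146.3117913004446
side6 40 [544.5786839  -92.48740634 125.2421166 ] 129.1252400116208
```

View pics/c6.png

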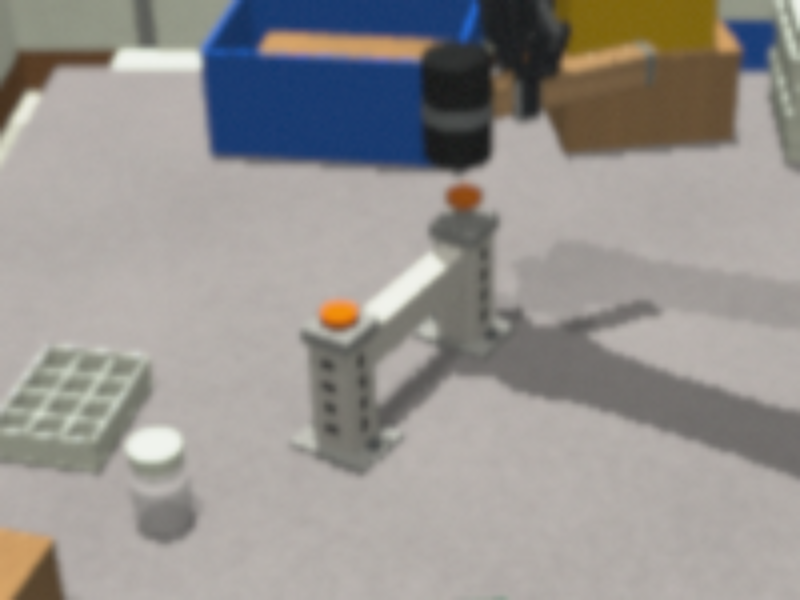

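The left cap at (338,315) is flush on its bracket, and the mallet head is above the right pin at (463,195). I'll press that one the same way.

>>> move_arm --motion '[[[1, 1.5, 0.05, 0.1, 0, 0, 0], [1, 3, 0.05, 0.1, 0, 0, 0], [1, 3.5, 0.05, 0.1, 0, 0, 0], [1, 4, 0.05, 0.1, 0, 0, 0], [1, 4.4, 0.05, 0.1, 0, 0, 0], [1, 4.8, 0.05, 0.1, 0, 0, 0], [1, 5.1, 0.05, 0.1, 0, 0, 0], [1, 5.3, 0.05, 0.1, 0, 0, 0], [1, 5.5, 0.05, 0.1, 0, 0, 0], [1, 5.5, 0.05, 0.1, 0, 0, 0]]]'

```text
time: 11.4
ee_pos: [414.8, -275.1, 148.3]
eef_rot: [-0.16, -0.688, -0.16, 0.689]
ft_force: [-9.0, 5.6, 18.6]
grip_width: 22.3
```

```bash
python3 - <<'E'
from t import *
show()
E
```

```text
[ 414.8 -275.1  148.3] q [ 0.67  0.5  -0.18  1.95  0.13  0.7  -0.71] F [-9.   5.6 18.6] M [1.51 1.45 0.25] w 22.3 t 11.4
[[-0.001  0.441 -0.897]
 [-0.001 -0.897 -0.441]
 [-1.     0.     0.001]]
```

>>> move_arm --motion '[[[1, 0.4, 0, 0, 0, 0, 0], [1, 0.5, 0, 0, 0, 0, 0], [1, 0.5, 0, 0, 0, 0, 0], [1, 0.5, 0, 0, 0, 0, 0]]]'

```text
time: 11.73
ee_pos: [414.6, -275.1, 148.0]
eef_rot: [-0.161, -0.688, -0.159, 0.689]
ft_force: [-11.8, 4.3, 27.7]
grip_width: 22.8
```

```bash
python3 - <<'E'
from t import *
show()
E
```

```text
[ 414.6 -275.1  148. ] q [ 0.66  0.5  -0.18  1.96  0.14  0.7  -0.71] F [-11.8   4.3  27.7] M [1.54 1.81 0.28] w 22.8 t 11.73
[[ 0.     0.442 -0.897]
 [-0.003 -0.897 -0.442]
 [-1.     0.003  0.001]]
```

>>> move_arm --motion '[[[1, -1, 0, 0, 0, 0, 0], [1, -3, 0, 0, 0, 0, 0], [1, -5.2, 0, 0, 0, 0, 0], [1, -5.2, -1, -2.5, 0, 0, 0], [1, -5.2, -2.5, -4.5, 0, 0, 0], [1, -5.2, -5, -6.5, 0, 0, 0], [1, -5.2, -8, -8.5, 0, 0, 0], [1, -5.2, -11, -10.5, 0, 0, 0], [1, -5.2, -14, -12.5, 0, 0, 0], [1, -5.2, -16, -14, 0, 0, 0], [1, -5.2, -17, -15, 0, 0, 0], [1, -5.2, -17, -15, 0, 0, 0]]]'

```text
time: 12.73
ee_pos: [476.0, -50.5, 199.9]
eef_rot: [0.164, 0.689, 0.163, -0.687]
ft_force: [0.5, 1.7, -3.9]
grip_width: 22.5
```

```bash
python3 - <<'E'
from t import *
from m import blobs
show(); save('side','side7'); to([469.2,156.3,200],goal(-64.4))
im,hsv,P,d=blobs('side7','side')
for x,y in [(545,-97),(459,-255)]:
    m=(hsv[...,0]>3)&(hsv[...,0]<20)&(hsv[...,1]>170)&(np.hypot(P[...,0]-x,P[...,1]-y)<22); print(m.sum(),P[m].mean(0))
a=cv2.imread('pics/side7.png')[100:250,150:350]
cv2.imwrite('pics/c7.png',cv2.resize(a,None,fx=4,fy=4))
E
```

```text
[476.  -50.5 199.9] q [ 0.23  0.4  -0.23  1.94  0.12  0.81 -1.18] F [ 0.5  1.7 -3.9] M [-0.04  0.08 -0.  ] w 22.5 t 12.73
[[ 0.004  0.45  -0.893]
 [ 0.    -0.893 -0.45 ]
 [-1.     0.002 -0.004]]
shift cm [ -0.08 -19.04  -8.85] rotvec [ 0.016 -0.001 -0.003] t 12.7833
0 [nan nan nan]
0 [nan nan nan]<stdin>:6: RuntimeWarning: Mean of empty slice.
  ret = um.true_divide(
```

View pics/c7.png

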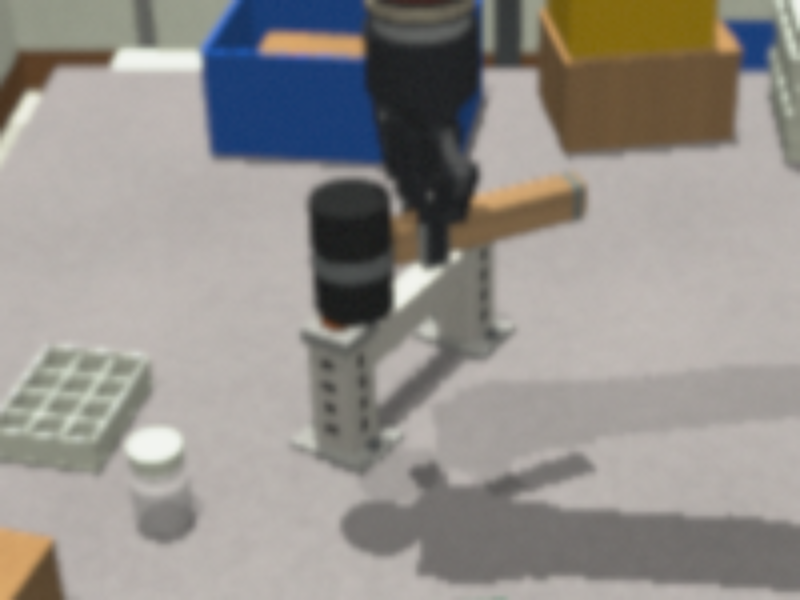

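>>> move_arm --motion '[[[1, 0, -3, -1.5, 0, 0, 0], [1, 0, -6, -3, 0, 0, 0], [1, 0, -9, -4.3, 0.01, 0, 0], [1, 0, -12, -5.6, 0.01, 0, 0], [1, 0, -15, -7, 0.01, 0, 0], [1, 0, -17.5, -8.2, 0.016, 0, 0], [1, 0, -19, -8.8, 0.016, 0, 0], [1, 0, -19, -8.8, 0.016, 0, 0], [1, 0, -19, -8.8, 0.016, 0, 0]]]'

```text
time: 13.53
ee_pos: [469.3, 155.4, 199.2]
eef_rot: [0.158, 0.69, 0.156, -0.689]
ft_force: [1.1, -0.4, -4.0]
grip_width: 22.3
```

```bash
python3 - <<'E'
from t import *
from m import blobs
show(); save('side','side8'); save('wrist','wrist8');to([469.2,156.3,29],goal(-64.4))
im,hsv,P,d=blobs('side8','side')
for x,y in [(545,-97),(459,-255)]:
    m=(hsv[...,0]>3)&(hsv[...,0]<20)&(hsv[...,1]>170)&(np.hypot(P[...,0]-x,P[...,1]-y)<22); print(m.sum(),P[m].mean(0))
im,hsv,P,d=blobs('wrist8','wrist')
h=np.zeros(d.shape,bool); v,u=np.mgrid[:384,:512]; h[((u-247)/85)**2+((v-140)/65)**2<1]=1
q=P[h]; A=np.c_[q[:,:2],np.ones(len(q))]; cf=np.linalg.lstsq(A,q[:,2],rcond=None)[0]
print('head',h.sum(),q.mean(0),np.median(q[:,2]),'slopes',cf[:2])
a=cv2.imread('pics/side8.png')[100:300,150:350]
cv2.imwrite('pics/c8.png',cv2.resize(a,None,fx=3,fy=3))
E
```

```text
[469.3 155.4 199.2] q [-0.19  0.42 -0.25  1.9   0.14  0.83 -1.64] F [ 1.1 -0.4 -4. ] M [-0.14  0.18  0.05] w 22.3 t 13.53
[[ 0.003  0.433 -0.902]
 [-0.003 -0.901 -0.433]
 [-1.     0.004 -0.001]]
shift cm [17.   -0.36 -0.1 ] rotvec [-0.003 -0.    -0.005] t 13.6333
40 [544.63938825 -92.92911746 124.95651856]
0 [nan nan nan]
head 17317 [526.05195599 181.48308757 261.18849671] 260.7928507540304 slopes [0.04321518 0.01314521]<stdin>:6: RuntimeWarning: Mean of empty slice.
  ret = um.true_divide(
```

View pics/c8.png

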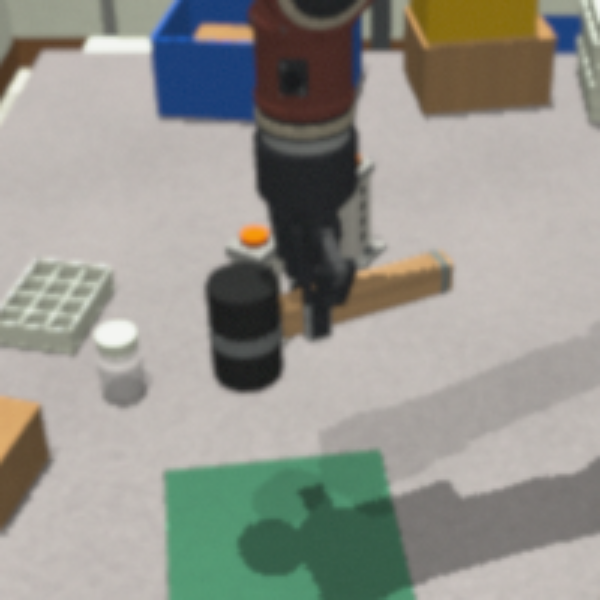

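```bash
python3 - <<'E'
from t import *
from m import blobs
save('top','top8')
for f in ['top0','top8']:
  im,hsv,P,d=blobs(f,'top')
  for x,y in [(545,-99),(459,-257)]:
    m=(hsv[...,0]>3)&(hsv[...,0]<20)&(hsv[...,1]>170)&(np.hypot(P[...,0]-x,P[...,1]-y)<22); print(f,m.sum(),P[m].mean(0).round(1) if m.any() else 0)
E
```

```text
top0 90 [544.9 -99.7 142.3]
top0 99 [ 459.1 -257.   139.5]
top8 79 [ 545.2 -100.5  123.7]
top8 87 [ 459.4 -257.3  124.4]
```

View pics/top8.png

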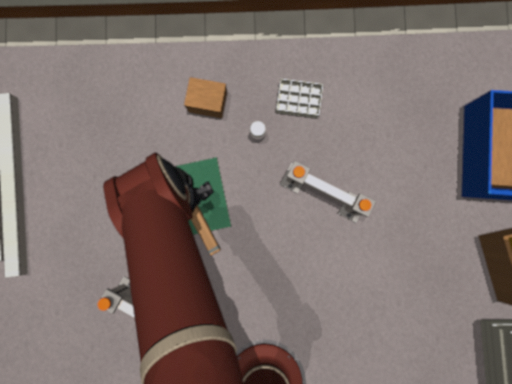

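Both pins measure about 124 mm, which is home. Next I lower the mallet onto the mat.

>>> move_arm --motion '[[[1, 3, -0.1, 0, 0, 0, 0], [1, 6, -0.2, -0.1, 0, 0, 0], [1, 9, -0.3, -0.1, 0, 0, 0], [1, 12, -0.3, -0.1, 0, 0, 0], [1, 14, -0.3, -0.1, 0, 0, 0], [1, 15.5, -0.3, -0.1, 0, 0, 0], [1, 16.2, -0.3, -0.1, 0, 0, 0], [1, 16.6, -0.3, -0.1, 0, 0, 0], [1, 16.8, -0.3, -0.1, 0, 0, 0], [1, 16.8, -0.3, -0.1, 0, 0, 0]]]'

```text
time: 14.52
ee_pos: [470.3, 155.5, 31.5]
eef_rot: [0.157, 0.691, 0.154, -0.689]
ft_force: [0.0, 0.2, -4.9]
grip_width: 22.7
```

```bash
python3 - <<'E'
from t import *
show()
E
```

```text
[470.3 155.5  31.5] q [-0.27  0.69 -0.15  2.05  0.25  0.41 -1.74] F [ 0.   0.2 -4.9] M [-0.09  0.2  -0.  ] w 22.7 t 14.52
[[ 0.004  0.428 -0.904]
 [-0.004 -0.904 -0.428]
 [-1.     0.005 -0.002]]
```

Not in contact yet, so I go slowly from here.

>>> move_arm --motion '[[[1, 0.1, 0, 0, 0, 0, 0], [1, 0.2, 0, 0, 0, 0, 0], [1, 0.25, 0, 0, 0, 0, 0], [1, 0.3, 0, 0, 0, 0, 0], [1, 0.3, 0, 0, 0, 0, 0]]]'

```text
time: 14.93
ee_pos: [470.6, 155.5, 29.2]
eef_rot: [0.157, 0.691, 0.154, -0.688]
ft_force: [-1.2, -1.4, 0.6]
grip_width: 22.4
```

```bash
python3 - <<'E'
from t import *
show()
E
```

```text
[470.6 155.5  29.2] q [-0.27  0.7  -0.15  2.05  0.25  0.41 -1.74] F [-1.2 -1.4  0.6] M [-0.13  0.24  0.02] w 22.4 t 14.93
[[ 0.005  0.428 -0.904]
 [-0.003 -0.904 -0.428]
 [-1.     0.005 -0.003]]
```

>>> move_arm --motion '[[[0.7, 0, 0, 0, 0, 0, 0], [0.65, 0, 0, 0, 0, 0, 0], [0.6, 0, 0, 0, 0, 0, 0], [0.5, 0, 0, 0, 0, 0, 0], [0.3, 0, 0, 0, 0, 0, 0], [0, 0, 0, 0, 0, 0, 0], [0, 0, 0, 0, 0, 0, 0], [0, 0, 0, 0, 0, 0, 0], [0, 0, 0, 0, 0, 0, 0], [0, 0, 0, 0, 0, 0, 0], [0, 0, 0, 0, 0, 0, 0], [0, 0, 0, 0, 0, 0, 0]]]' --grip_force 20

```text
time: 15.93
ee_pos: [470.6, 155.5, 29.2]
eef_rot: [0.157, 0.691, 0.154, -0.688]
ft_force: [0.1, -0.4, 0.1]
grip_width: 85.2
```

```bash
python3 - <<'E'
from t import *
show()
E
```

```text
[470.6 155.5  29.2] q [-0.27  0.7  -0.15  2.05  0.25  0.41 -1.74] F [ 0.1 -0.4  0.1] M [ 0.05 -0.02 -0.03] w 85.2 t 15.93
[[ 0.005  0.428 -0.904]
 [-0.003 -0.904 -0.428]
 [-1.     0.005 -0.003]]
```

>>> move_arm --motion '[[[0, -1, 0, 0, 0, 0, 0], [0, -3, 0, 0, 0, 0, 0], [0, -6, 0, 0, 0, 0, 0], [0, -9, 0, 0, 0, 0, 0], [0, -12, 0, 0, 0, 0, 0], [0, -15, 0, 0, 0, 0, 0], [0, -18, 0, 2, 0, 0, 0], [0, -20, 0, 4, 0, 0, 0], [0, -20, 0, 4, 0, 0, 0], [0, -20, 0, 4, 0, 0, 0], [0, -20, 0, 4, 0, 0, 0], [0, -20, 0, 4, 0, 0, 0]]]'

```text
time: 16.93
ee_pos: [433.5, 139.1, 228.2]
eef_rot: [0.157, 0.691, 0.154, -0.689]
ft_force: [0.3, 0.1, -0.3]
grip_width: 85.3
```

```bash
python3 - <<'E'
from t import *
from m import blobs
show(); save('side','side9'); save('wrist','wrist9'); save('top','top9')
im,hsv,P,d=blobs('wrist9','wrist')
reg=(np.hypot(P[...,0]-518,P[...,1]-181)<45)&(d>100)
h=reg&(P[...,2]>82)&(P[...,2]<102); q=P[h]; print(q.mean(0),cv2.minEnclosingCircle(q[:,:2].astype(np.float32)))
A=np.c_[q[:,:2],np.ones(len(q))]; print('slopes',np.linalg.lstsq(A,q[:,2],rcond=None)[0][:2])
im,hsv,P,d=blobs('top9','top')
for x,y in [(545,-99),(459,-257)]:
    m=(hsv[...,0]>3)&(hsv[...,0]<20)&(hsv[...,1]>170)&(np.hypot(P[...,0]-x,P[...,1]-y)<22); print(m.sum(),P[m].mean(0).round(1))
j=(np.hypot(P[...,0]-675,P[...,1]+3)<60)&(P[...,2]>60)&(P[...,2]<85); print('jar',P[j].mean(0))
E
```

```text
[433.5 139.1 228.2] q [-0.16  0.33 -0.27  1.96  0.12  0.87 -1.62] F [ 0.3  0.1 -0.3] M [0.01 0.04 0.02] w 85.3 t 16.93
[[ 0.003  0.428 -0.904]
 [-0.004 -0.904 -0.428]
 [-1.     0.005 -0.001]]
[520.23337754 180.22712758  91.24388585] ((519.9212646484375, 180.1058349609375), 28.064725875854492)
slopes [-0.0007     0.0010827]
79 [ 545.2 -100.4  124.3]
88 [ 459.5 -257.3  124.4]
jar [671.40707119  -3.66775465  69.57495427]
```

View pics/side9.png

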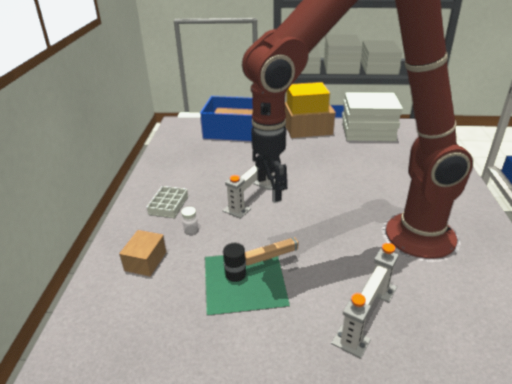

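The mallet stands upright on the mat at (235,262), both pins are down and the gripper is clear, so I'm handing the job in.

```bash
python3 -c "
from rig import *
print(finish_job())"
```

```text
the job is handed in; nothing more can be done
None
```

I pressed both orange pins of the right-hand frame home with the mallet head. Then I set the mallet back on the green mat, let go and backed away. I handed the job in at about 17 s of the 48 s allowed; no verdict was reported.

**Last checks:**
- **Pins:** both tops measured about 124 mm above the bench from the top camera, which is fully down. At the end of each press the force rose to about 31 N with almost no further travel.
- **Mallet:** it stands upright with its head at (520, 180), about 30 mm from the mat's centre and with a measured tilt under 0.002 rad. The gripper is fully open and well clear of it.
- **Bystanders:** the jar measured the same as at the start. The tray and carton look unmoved in the pictures, but I did not measure them.

**Not fully checked:** the side camera's view of the right pin was blocked after its press, so its final height comes from the top camera only. The wrist camera showed the mallet tilting about 0.01 rad in the grip during pressing, which had no effect once it was set down.

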